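# Gauge a turned roller on the tilting chute

## Task

Take the tilting chute by its handle and tip it so that the turned wooden roller rolls under the gauge head and stays directly beneath it, practically still, for five seconds in a row while the gauge reads its diameter. Then let the roller roll gently back to the handle end of the chute, lower the handle gently until the chute is fully down on its rest with the roller lying against the end board, and let go. Work only with the handle: the roller must not be touched, must never run faster than about 0.3 m/s and must not run into the board at the hinge end, and the gauge, the stand and the other things on the bench stay as they are.

Things in the scene. Friction and masses are not known exactly. Their poses are not given: they have to be found in the camera images.
- stand: fixed plywood stand, base 170 x 600 x 18 mm; origin at the centre of its underside, z up. Its y axis runs along the chute from hinge end to handle end (handle to the robot's left, +y, within 0.25 rad), its x axis along the hinge pin. Two cheeks 143 mm high carry the pin at the -y end; a rest block under the chute at y = +105 mm.
- chute (a joint): tilt of the chute (rad): 0 = floor level, positive = handle end raised, so the roller runs to the hinge. Range -0.10 (down on the rest, where it starts and its weight takes it) to +0.10. Chute 0.9 kg nominal, centre of mass about 230 mm from the pin; gauge on it 0.15 kg; lifting at the handle takes about 6 N; hinge damping 0.4 N m s/rad.
- hinge (a point): on the hinge pin's axis, mid width, 120 mm above the bench; fixed. Axes turn with the chute: y along the floor to the handle, x along the pin, z square to the floor. Floor's top is at z = 10 mm, flat, 100 mm wide between side walls 26 mm high (116 mm outside); end boards 30 mm high, inner faces at y = 20 mm (hinge end) and 390 mm (handle end).
- handle (a point): middle of the grip on the wooden handle, a bar 24 mm wide (x) and 22 mm high (z) sticking out of the chute along y, from 400 to 529 mm from the hinge. The point is on the bar's centre line, 475 mm from the hinge along y and 6 mm above the pin; axes as the chute's. Grip from above, fingers closing along x.
- home (a point): where the roller's centre is when it lies against the end board at the handle end: 362 mm from the hinge along the chute, 28 mm above the floor; moves with the chute, axes as the chute's.
- gauge_mark (a point): where the roller's centre is when exactly under the gauge head: 28 mm above the floor; moves and turns with the chute. Gauge: bridge of two slim aluminium posts and a 14 mm cross bar, its grey head (40 mm across, 30 mm along the chute) 17 mm above the roller; clamped 130 to 250 mm from the hinge, varying. The roller's centre must stay within 15 mm of this point along y.
- roller: solid turned beech roller, radius 28 mm, 92 mm long, nominally 0.16 kg; origin at its centre, x axis along its length, parallel to the hinge pin; y and z turn as it rolls. Rolls without slipping and with hardly any resistance: acceleration about 6.5 m/s2 per rad of tilt, toward the lower end. Starts at rest against the end board at the handle end.
- blank: loose wooden block 50 x 150 x 45 mm on the bench beyond the stand, leave it; origin at the centre of its underside
- jar: loose amber jar, 60 mm in diameter, 90 mm high, past the hinge end of the stand, leave it; origin at the centre of its underside
- offcut: loose wooden block 70 x 160 x 40 mm past the handle end of the stand, leave it; origin at the centre of its underside
- gauge: the whole gauge bridge (posts, cross bar, grey head, top 112 mm above the pin), clamped on the chute's side walls, not to be touched; origin 38 mm below point gauge_mark, at the pin's height, axes as the chute's

How it is judged (in metres and radians):
On the way, in this order (a step that is already met when the one before it is completed fails the run):
1. the roller stands beneath the gauge head, practically still, for five seconds in a row (y of roller in the frame of gauge_mark between -0.015 and 0.015 m and linear speed of roller below 0.06 m/s), for 5 s.
2. the roller is back against the end board at the handle end and the chute is down on its rest (distance between roller and home below 0.01 m and value of joint chute below -0.085 rad), for 0.2 s.
At the end, for the whole second after the job is handed in: the chute is down on its rest (tilt below -0.085 rad), the roller lies at rest against the end board at the handle end (within 10 mm of home), after five seconds in a row beneath the gauge head (within 15 mm, slower than 0.06 m/s) (all of step 2 and linear speed of roller below 0.03 m/s); the robot touches nothing.
It fails at once if the roller runs faster than 0.36 m/s, or bumps the end board at the handle end faster than 0.2 m/s (linear speed of roller above 0.36 m/s or (distance between roller and home below 0.005 m and linear speed of roller above 0.2 m/s)).
It fails at once if the roller runs into the board at the hinge end or is lifted off the chute's floor (y of roller in the frame of hinge below 0.051 m or z of roller in the frame of hinge above 0.055 m).
It fails at once if the robot touches the roller or pushes the gauge (contact force between any of the arm, the fingers and roller above 0.5 N or contact force between any of the arm, the fingers and gauge above 2 N).
It fails at once if the chute is dropped onto its rest (faster than 0.6 rad/s) (velocity of joint chute below -0.6 rad/s).
It fails at once if a bystander is moved (distance of any of blank, jar, offcut from where it was at the start of the episode above 0.015 m).
It also fails if it takes over 64 s, if anything falls off the work surface, if the arm or the gripper's body presses on something with over 40 N, if the wrist force passes 120 N, or if a joint passes its speed limit or range.

## Robot

A 6-joint arm with a two-finger parallel gripper is mounted at the origin on the work surface. World frame = base frame: x ahead of the robot, y to its left, z up, the work surface at z = 0. Lengths are in mm, angles in rad, forces in N, time in s.
With the tool pointing down it reaches from about 275 to 750 mm from the base axis. Payload 10.2 kg.
Tool frame: the origin (TCP) lies between the finger pads; the fingertips stand 8 mm ahead of it and the grasp point (between the pads) lies 11 mm behind it; z points along the fingers, y is the line along which they close (so a half turn about z gives the same grasp; the last joint's range is limited). The gripper opens to 85 mm and grips with 20 to 120 N. Pads are 22 mm wide; open, the fingers measure 114 mm over their backs; the gripper's body (76 mm by 85 mm) begins 54 mm behind the grasp point. The pads swing forward as they close: fully open they stand 13 mm farther back than shut.
Start: joints at [1.014, 0.313, 1.498, -0, 1.331, -0.223], TCP at [172.022, 496.024, 239.294] pointing down, gripper open.
Joint ranges: [-2.94, 2.94], [-0.97, 2.17], [0.19, 2.56], [-1.23, 4.37], [0.02, 3.11], [-2.88, 2.88]. Speed limits (rad/s): [2.39, 2.39, 3.01, 3.14, 3.14, 3.14].

## Interface

Orientations are given as a unit quaternion [w, x, y, z].
In Python, from rig import * gives the robot as it stands.
- The arm moves only by the shell command python3 -m handwheel 'ROWS' [FORCE]. ROWS is JSON, a list that holds one entry, the list of rows, each a list of 7 numbers: the shift along the world's x, y, z in mm, then the turn, a rotation vector about the world's x, y, z in degrees, then the opening, from -1 (shut) to 1 (fully open). A call has 1 to 8 rows; each row shifts and turns the commanded pose from where the row before left it; what a row does not reach is not made up. A row lasts 1/8 s, in which the tool goes at most 62.5 mm and 10.7 degrees, less where a joint would pass 70% of its speed; a pose out of reach is approached as far as the arm can. A call is refused whole if a number of a shift passes 62.5 or a number of a turn 10.7, either way. A call with a gripper value outside its range is refused whole. The fingers move at their own pace and stop on an object; FORCE is the grip in N (left out, the last holds). Time passes only in rows, so rows that do not move let the fingers close. It gives the time, the measured TCP pose, the force, the opening and the grip force at its end, in the units of the state.
- sense(): the state, without advancing time (a new reading comes with each control period).
- capture(name): name is "scene" or "top"; returns a dict with "image" (420x560x3 uint8, red, green, blue), "fx", "fy", "cx", "cy" (pixels), "rvec" (rotation vector, rad) and "tvec" (3), from world to camera coordinates, as OpenCV has them. Camera axes: x right, y down, z forward; pixel columns grow to the right and rows downward; lengths in mm; the calibration is good to about 2 mm. A picture is of the moment at which its call begins. There is no depth.
- finish_job(): hands the job in; it is judged then, once.
The state is a dict: "time_s": time; "joints": joint angles; "dq": joint speeds; "tau": joint torques, N m; "eef_pos": TCP position; "ee_rot": TCP orientation; "force": force on the tool from outside, world axes, zero at the start; "wrist_torque": the same for the moment, N m; "grip_width": opening from 0.0 (shut) to 1.0 (fully open); "grip_force": force on a finger pad.
Only numpy, scipy, OpenCV 4.12 (cv2) and the standard library are available. Lean on these libraries where they do the work, as an engineer would, in place of code of your own. Each camera call takes 0.05 s, during which the arm holds its last target. There are 200 camera calls.

## Working session

There is one attempt and no reset: what is moved stays moved. The work goes in short steps, Python scripts to look and compute and a shell command to move; the robot and the scene stay as the last step left them, time stands still between calls to the robot, and variables do not carry over. Pictures are saved under pics/ and viewed, at most 10 in all, crops included, and the job is handed in when it is done.

```bash
mkdir -p pics; ls
cat > a.py <<'E'
from rig import *
import cv2,numpy as np
for n in("scene","top"):
    c=capture(n);cv2.imwrite(f"pics/{n}0.png",c["image"][:,:,::-1])
    R=cv2.Rodrigues(np.array(c["rvec"]))[0];print(n,c["fx"],c["cx"],c["cy"],"cam",-R.T@np.array(c["tvec"]).ravel());print(R)
print(sense())
E
python3 a.py
```

```text
pics
scene 382.31643003300735 275.2083272117902 209.56826582184564 cam [1217.67405475 -748.24800855  715.62202138]
[[ 0.80092832  0.59869023 -0.00915604]
 [ 0.30512055 -0.42125233 -0.85407723]
 [-0.5151847   0.68126095 -0.52006561]]
top 434.78891177080374 279.8244159945836 205.34385161296018 cam [ 517.66882533   -7.60667582 1468.33227626]
[[ 1.87912224e-03 -9.99919373e-01 -1.25585561e-02]
 [-9.94475638e-01 -5.50561786e-04 -1.04966198e-01]
 [ 1.04950821e-01  1.26864224e-02 -9.94396490e-01]]
{'time_s': 0.1, 'joints': array([ 1.01359319e+00,  3.13374372e-01,  1.49835857e+00,  2.47601359e-05,
        1.33100369e+00, -2.23410059e-01]), 'dq': array([-0.00184534, -0.00198256, -0.00030072, -0.00033931,  0.00300533,
        0.00040167]), 'tau': array([ 3.25818022e-03, -4.12903798e+01, -2.60138243e+01, -8.17453974e-05,
        3.06148075e-03, -5.29439387e-05]), 'eef_pos': array([171.89663288, 495.8280734 , 238.80332424]), 'ee_rot': array([-2.28745473e-04,  1.66125694e-01,  9.86104420e-01, -5.24395868e-04]), 'force': array([-0.27782725,  0.09607336, -1.09289744]), 'wrist_torque': array([ 0.00856136, -0.00277176, -0.04031267]), 'grip_force': 0.0, 'grip_width': 0.9999503678833466}
```

View pics/scene0.png

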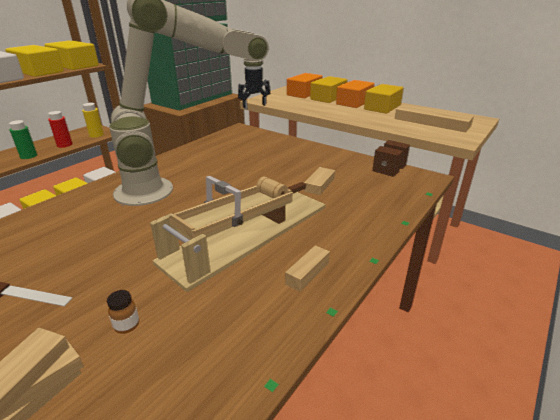

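View pics/top0.png

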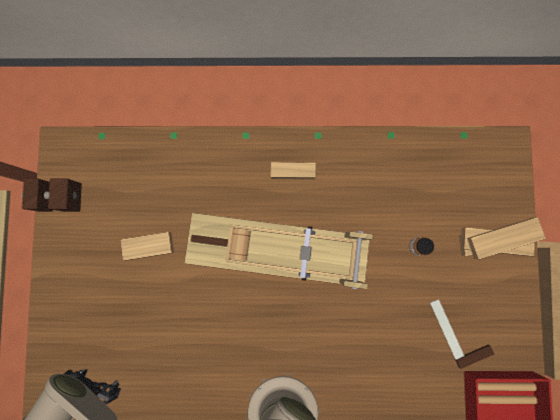

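The scene view shows the stand, with the roller at (271,187), the handle at (295,188) and the gauge bridge at (225,195). In the top view the handle is at (191–228, 240), the roller at (239,243), the gauge head at (306,253) and the pin from (360,236) to (356,286).

```bash
cat > b.py <<'E'
import cv2
i=cv2.imread("pics/top0.png")[200:300,180:380];cv2.imwrite("pics/topc.png",cv2.resize(i,None,fx=4,fy=4,interpolation=cv2.INTER_CUBIC))
i=cv2.imread("pics/scene0.png")[165:285,145:345];cv2.imwrite("pics/scc.png",cv2.resize(i,None,fx=4,fy=4,interpolation=cv2.INTER_CUBIC))
E
python3 b.py
```

```text
(no output)
```

View pics/topc.png

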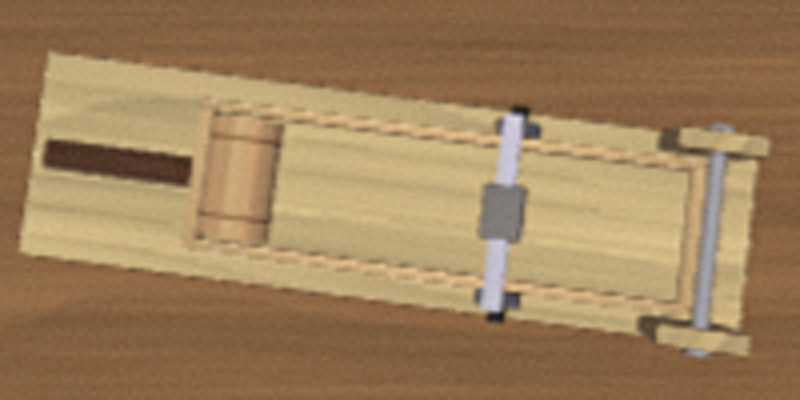

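View pics/scc.png

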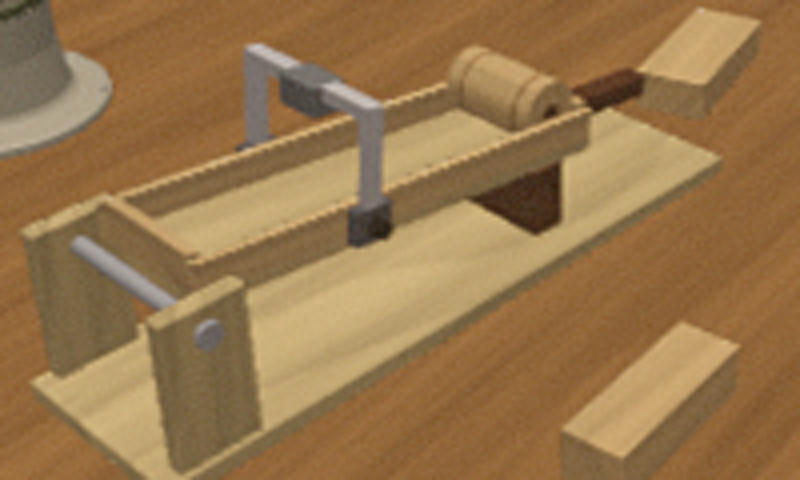

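```bash
cat > geo.py <<'E'
from rig import *
import cv2,numpy as np
def cal(n):
    c=capture(n);R=cv2.Rodrigues(np.array(c["rvec"]))[0];return c,R,-R.T@np.array(c["tvec"]).ravel()
def ray(c,R,p):
    v=R.T@np.array([(p[0]-c["cx"])/c["fx"],(p[1]-c["cy"])/c["fy"],1]);return v/np.linalg.norm(v)
def onz(C,p,z):
    c,R,o=C;v=ray(c,R,p);return o+v*(z-o[2])/v[2]
E
cat > c.py <<'E'
from geo import *
T=cal("top");S=cal("scene")
t=lambda u,v:((u+.5)/4-.5+180,(v+.5)/4-.5+200)
s=lambda u,v:((u+.5)/4-.5+145,(v+.5)/4-.5+165)
P=dict(b1=(50,53,18),b2=(22,252,18),b3=(757,155,18),p1=(722,128,126),p2=(698,352,126),h1=(45,154,84),h2=(190,171,97))
Q={k:onz(T,t(a,b),z) for k,(a,b,z) in P.items()}
for k,q in Q.items():print(k,q.round(1))
H=(Q['p1']+Q['p2'])/2;print("pin",H,np.linalg.norm(Q['p1']-Q['p2']))
print("base w",np.linalg.norm(Q['b1']-Q['b2']),"len",np.linalg.norm(Q['b1']-Q['b3']))
for n,a,b in(("handle",Q['h1'],Q['h2']),("hinge-h1",Q['h1'],H),("base",Q['b1'],Q['b3'])):
    d=a-b;print(n,"yaw",np.arctan2(-d[0],d[1]),"len",np.linalg.norm(d[:2]))
d=Q['p1']-Q['p2'];print("pin yaw",np.arctan2(d[1],d[0]))
# gauge bar centre both ends of bar top: triangulate head top centre; + mark
def tri(a,b):
    o1,o2=T[2],S[2];v1,v2=ray(*T[:2],a),ray(*S[:2],b)
    k=np.linalg.lstsq(np.c_[v1,-v2],o2-o1,rcond=None)[0];p,q=o1+k[0]*v1,o2+k[1]*v2;return (p+q)/2,np.linalg.norm(p-q)
for n,a,b in(("barfar",(514,113),(370,102)),("barnear",(490,311),(256,46)),("handleend",(45,154),(640,76)),("pinfar",(722,128),(208,333))):
    print(n,tri(t(*a),s(*b)))
for z in (100,112):
  for y in (150,200,250):
    print(z,y,onz(T,t(503,212),120-.0998*y+z*.995).round(1))
E
python3 c.py
```

```text
b1 [645.2 305.3  18. ]
b2 [479.5 324.7  18. ]
b3 [ 560.7 -284.9   18. ]
p1 [ 578.1 -237.8  126. ]
p2 [ 408.2 -216.7  126. ]
h1 [558.6 293.2  84. ]
h2 [545.1 175.6  97. ]
pin [ 493.14458136 -227.23467589  126.        ] 171.29868106128566
base w 166.81325209797387 len 596.2117639581854
handle yaw -0.11483818510816604 len 118.34476301704846
hinge-h1 yaw -0.1251952543284247 len 524.5005131079838
base yaw -0.14220857544047438 len 596.2117639581854
pin yaw -0.12379931152406243
barfar (array([582.45336646, -75.01928313, 219.03245533]), np.float64(5.6804364490649695))
barnear (array([444.85119494, -54.32689401, 213.19219563]), np.float64(3.4561355960100695))
handleend (array([560.3203969 , 296.17476409,  75.24820654]), np.float64(3.5701751082651705))
pinfar (array([ 578.0261915 , -239.18324344,  120.38900433]), np.float64(1.0927710092536065))
100 150 [513.8 -65.5 204.5]
100 200 [513.8 -65.8 199.5]
100 250 [513.8 -66.  194.5]
112 150 [513.8 -65.  216.5]
112 200 [513.8 -65.2 211.5]
112 250 [513.8 -65.4 206.5]
```

Hinge at about (493,-228), yaw about -0.125, handle grip at about (552,240.5,78.5), gauge mark about 154 mm from the hinge. The sizes agree to a few mm (handle tip 524 vs 528, base 596x167 vs 600x170, pin height 120), so I move above the handle.

```bash
python3 -m handwheel '[[[47,-32,0,0,0,-9.7,1],[47,-32,0,0,0,-9.7,1],[47,-32,0,0,0,-9.7,1],[47,-32,0,0,0,-9.7,1],[47,-32,0,0,0,-9.7,1],[47,-32,0,0,0,-9.7,1],[47,-32,0,0,0,-9.7,1],[47,-32,0,0,0,-9.7,1]]]' 50
cat > st.py <<'E'
from rig import *
import numpy as np
from scipy.spatial.transform import Rotation as R
s=sense();q=s["ee_rot"];y=R.from_quat([*q[1:],q[0]]).as_matrix()
print(s["time_s"],s["eef_pos"].round(1),"yaw y",np.degrees(np.arctan2(y[1,1],y[0,1])),"z",y[:,2].round(3),s["force"].round(1))
E
python3 st.py
```

```text
time_s: 1.2
eef_pos: [549.4, 238.7, 239.2]
ee_rot: [-0.0, 0.749, 0.662, -0.0]
force: [0.2, 0.1, 0.5]
grip_width: 0.995
grip_force: 0.0
1.2 [549.4 238.7 239.2] yaw y -7.049856336765158 z [-0.  0. -1.] [0.2 0.1 0.5]
```

```bash
python3 -m handwheel '[[[4,0,-30,0,0,0,1],[0,0,-40,0,0,0,1],[0,0,-40,0,0,0,1],[0,0,-30,0,0,0,1],[0,0,-20,0,0,0,1],[0,0,0,0,0,0,1]]]'
cat > look.py <<'E'
from geo import *
import sys
c=capture("top")["image"]
i=np.hstack([cv2.resize(c[200:300,180:330],(600,400),interpolation=cv2.INTER_CUBIC)])
cv2.imwrite("pics/"+sys.argv[1],i[:,:,::-1])
E
python3 look.py l1.png
```

```text
time_s: 1.95
eef_pos: [551.2, 239.8, 77.9]
ee_rot: [-0.001, 0.747, 0.664, -0.001]
force: [-0.4, -0.1, 0.3]
grip_width: 1.0
grip_force: 0.0
```

View pics/l1.png

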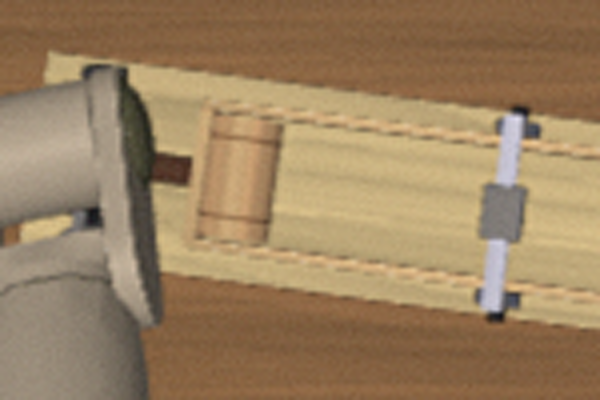

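The arm hides most of the handle; its stub at (170,170), the roller at (240,180) and the gauge head at (503,212) stay visible. I lower the last 10 mm and close.

```bash
python3 -m handwheel '[[[0,0,-5,0,0,0,1],[0,0,-5,0,0,0,1],[0,0,0,0,0,0,-1],[0,0,0,0,0,0,-1],[0,0,0,0,0,0,-1],[0,0,0,0,0,0,-1],[0,0,0,0,0,0,-1],[0,0,0,0,0,0,-1]]]' 50
cat > trk.py <<'E'
from geo import *
H=np.array([493,-228.,120]);d=np.array([.1247,.9922,0]);k=np.array([0,0,1.])
def track(dbg=False):
    s=sense();C=cal("top");c,R,o=C
    m=cv2.cvtColor(c["image"],cv2.COLOR_RGB2HSV)
    # sample image along the chute: rectify floor plane (roller top z) band by ray casting
    th=np.arcsin((s["eef_pos"][2]-Z0)/474)-.1
    ys=np.arange(60,400,1.);xs=np.arange(-70,71,1.)
    a=np.array([.9922,-.1247,0]);f=d*np.cos(th)+k*np.sin(th);n=-d*np.sin(th)+k*np.cos(th)
    P=H+ys[:,None,None]*f+xs[None,:,None]*a+38*n
    p=(P-o)@R.T;u=(c["fx"]*p[...,0]/p[...,2]+c["cx"]).astype(np.float32);v=(c["fy"]*p[...,1]/p[...,2]+c["cy"]).astype(np.float32)
    return s,th,ys,cv2.remap(c["image"],u,v,cv2.INTER_LINEAR)
Z0=67.5
if __name__=="__main__":
    import sys
    s,th,ys,im=track();cv2.imwrite("pics/"+sys.argv[1],cv2.resize(np.swapaxes(im,0,1)[:,:,::-1],None,fx=2,fy=2))
    print(s["time_s"],th,s["eef_pos"])
E
python3 trk.py r1.png
```

```text
time_s: 3.0
eef_pos: [552.0, 240.0, 69.6]
ee_rot: [-0.0, 0.747, 0.664, 0.0]
force: [-3.7, -1.8, 5.7]
grip_width: 0.273
grip_force: 49.8
3.0 -0.09553188387155734 [552.0087958 240.0452738  69.61788  ]
```

View pics/r1.png

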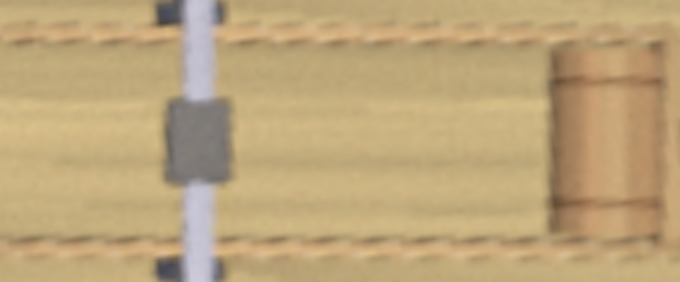

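The rectified view has the gauge head at (198,140), about 155 mm from the hinge after correcting for its height, and the roller spanning 552–663, centre about 363 mm, which agrees with home. The grip is on the bar. I add a roller tracker and raise to near level.

```bash
sed -i 's/^Z0=.*/Z0=69.6/' trk.py
cat > pos.py <<'E'
from trk import *
import time,sys
def roller():
    s,th,ys,im=track();im=im.astype(float)
    xs=np.arange(-70,71);b=im[:,(abs(xs)>24)&(abs(xs)<38)]
    w=b[...,0]-b[...,1];bar=(b[...,2]>b[...,0]-8)   # redness; bluish = gauge
    w[bar]=np.nan;pr=np.nanmedian(w,axis=1) if not bar.all(axis=1).any() else np.array([np.nanmedian(r) if not np.isnan(r).all() else np.nan for r in w])
    pr[ys>392]=np.nan;best=[]
    lo=np.nanpercentile(pr[:250],30);pr=pr-lo
    cs=np.arange(90,366);L=[]
    for c in cs:
        q=abs(ys-c)<=28;o=(abs(ys-c)>28)&(abs(ys-c)<50)
        L.append(np.nanmean(pr[q])-np.nanmean(pr[o]))
    L=np.array(L);k=L.argmax();n=slice(max(k-3,0),k+4);ww=L[n]-L[n].min()+1e-6
    return s,th,(cs[n]*ww).sum()/ww.sum(),L[k],pr
if __name__=="__main__":
    for i in range(2):
        s,th,y,q,pr=roller();print("t %.2f th %.4f z %.2f y %.1f q %.1f fz %.1f"%(s["time_s"],th,s["eef_pos"][2],y,q,s["force"][2]))
    if len(sys.argv)>1:print(pr[::10].round(0))
E
python3 pos.py v
python3 -m handwheel '[[[0.1,0.6,5,0.6,-0.1,0,-1],[0.1,0.6,10,1.2,-0.1,0,-1],[0.1,0.6,10,1.2,-0.1,0,-1],[0.1,0.6,10,1.2,-0.1,0,-1],[0,0.2,3,0.4,-0.1,0,-1],[0,0,0,0,0,0,-1]]]'; python3 pos.py v
```

```text
t 3.05 th -0.1000 z 69.59 y 364.2 q 13.8 fz 5.8
t 3.10 th -0.1000 z 69.61 y 364.2 q 13.9 fz 5.2
[ 1.  1.  1.  1.  0.  0.  0.  0.  1. -6. nan  0.  0.  0.  0.  1.  2.  1.
  0.  1.  0.  0.  1.  0. -1.  0.  0.  0.  8. 17. 16. 13. 17. 10.]
time_s: 3.9
eef_pos: [552.3, 242.6, 107.4]
ee_rot: [-0.027, 0.747, 0.664, 0.03]
force: [0.4, 2.0, -6.7]
grip_width: 0.272
grip_force: 49.9
t 3.90 th -0.0202 z 107.37 y 364.3 q 13.9 fz -6.7
t 3.95 th -0.0208 z 107.10 y 364.3 q 13.6 fz -6.6
[  0.   0.   1.   1.   1.   0.   0.   0.   0.  nan -10.   1.   1.   0.
   1.   0.   0.   0.   1.   0.   1.   0.   0.   0.   0.   0.   1.   0.
   7.  17.  15.  13.  19.  10.]
```

```bash
python3 -m handwheel '[[[0,0,9.5,1.1,-0.1,0,-1],[0,0,9.5,1.1,-0.1,0,-1],[0,0,0,0,0,0,-1],[0,0,0,0,0,0,-1],[0,0,0,0,0,0,-1]]]'|head -2; python3 pos.py
```

```text
time_s: 4.62
eef_pos: [552.3, 242.7, 126.1]
t 4.62 th 0.0194 z 126.05 y 358.4 q 12.9 fz -6.5
t 4.67 th 0.0194 z 126.04 y 357.5 q 12.8 fz -6.2
```

```bash
python3 -m handwheel '[[[0,0,0,0,0,0,-1],[0,0,0,0,0,0,-1],[0,0,0,0,0,0,-1],[0,0,0,0,0,0,-1],[0,0,0,0,0,0,-1]]]'|head -1; python3 pos.py
```

```text
time_s: 5.35
t 5.35 th 0.0198 z 126.25 y 338.6 q 14.0 fz -6.7
t 5.40 th 0.0198 z 126.24 y 337.2 q 13.8 fz -6.2
```

```bash
python3 -m handwheel '[[[0,0,5,0.6,-0.1,0,-1],[0,0,0,0,0,0,-1],[0,0,0,0,0,0,-1],[0,0,0,0,0,0,-1],[0,0,0,0,0,0,-1]]]'|head -1; python3 pos.py
```

```text
time_s: 6.08
t 6.08 th 0.0303 z 131.20 y 295.6 q 12.6 fz -7.0
t 6.12 th 0.0303 z 131.18 y 290.9 q 12.1 fz -6.9
```

```bash
python3 -m handwheel '[[[0,0,-6,-0.7,0.1,0,-1],[0,0,0,0,0,0,-1],[0,0,0,0,0,0,-1],[0,0,0,0,0,0,-1]]]'|head -1; python3 pos.py
```

```text
time_s: 6.68
t 6.67 th 0.0181 z 125.44 y 233.6 q 12.8 fz -5.8
t 6.72 th 0.0181 z 125.46 y 229.4 q 12.8 fz -7.1
```

```bash
python3 -m handwheel '[[[0,0,-6,-0.7,0.1,0,-1],[0,0,0,0,0,0,-1],[0,0,0,0,0,0,-1],[0,0,0,0,0,0,-1]]]'|head -1; python3 pos.py
```

```text
time_s: 7.28
t 7.28 th 0.0058 z 119.64 y 175.3 q 14.4 fz -5.8
t 7.33 th 0.0057 z 119.61 y 173.7 q 13.9 fz -7.0
```

```bash
python3 -m handwheel '[[[0,0,-4,-0.5,0.1,0,-1],[0,0,0,0,0,0,-1],[0,0,0,0,0,0,-1]]]'|head -1; python3 pos.py
cat > v.py <<'E'
from trk import *
import sys
E
python3 trk.py r2.png
```

```text
time_s: 7.75
t 7.75 th -0.0028 z 115.60 y 153.9 q 11.7 fz -6.1
t 7.80 th -0.0028 z 115.62 y 152.6 q 12.0 fz -7.1
7.85 -0.0026675134077169677 [552.33004326 242.67333096 115.66278801]
```

View pics/r2.png

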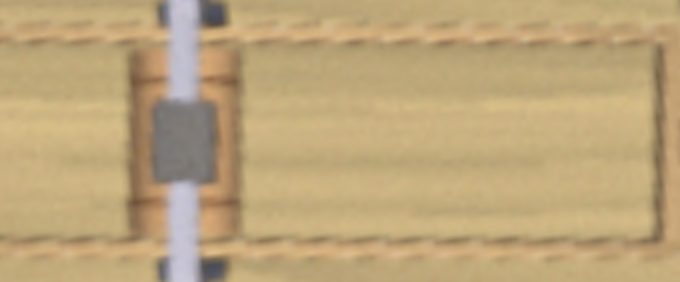

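The roller now spans 131–241 (centre 153 mm) under the head at (184,140), about 155 mm once height is corrected. I return to level.

```bash
python3 -m handwheel '[[[0,0,9,1,-0.1,0,-1],[0,0,0,0,0,0,-1]]]'|head -1; python3 pos.py
```

```text
time_s: 8.15
t 8.15 th 0.0183 z 125.54 y 151.7 q 10.3 fz -4.8
t 8.20 th 0.0178 z 125.31 y 150.6 q 10.3 fz -6.8
```

```bash
python3 -m handwheel '[[[0,0,-0.5,0,0,0,-1],[0,0,0,0,0,0,-1],[0,0,0,0,0,0,-1]]]'|head -1; python3 pos.py
```

```text
time_s: 8.62
t 8.62 th 0.0163 z 124.60 y 146.4 q 10.2 fz -5.2
t 8.68 th 0.0163 z 124.59 y 145.4 q 10.0 fz -5.6
```

```bash
python3 -m handwheel '[[[0,0,-3,-0.3,0,0,-1],[0,0,0,0,0,0,-1],[0,0,0,0,0,0,-1],[0,0,0,0,0,0,-1],[0,0,3,0.3,0,0,-1]]]'|head -1; python3 pos.py
```

```text
time_s: 9.35
t 9.35 th 0.0161 z 124.49 y 141.5 q 9.6 fz -6.0
t 9.40 th 0.0171 z 124.96 y 141.5 q 9.5 fz -5.1
```

```bash
python3 -m handwheel '[[[0,0,-3,-0.3,0,0,-1],[0,0,0,0,0,0,-1],[0,0,0,0,0,0,-1],[0,0,2.5,0.3,0,0,-1],[0,0,0,0,0,0,-1]]]'|head -1; python3 pos.py
```

```text
time_s: 10.07
t 10.07 th 0.0156 z 124.26 y 139.6 q 10.1 fz -6.7
t 10.12 th 0.0154 z 124.19 y 140.3 q 9.3 fz -5.1
```

```bash
python3 -m handwheel '[[[0,0,-4,-0.5,0,0,-1],[0,0,0,0,0,0,-1],[0,0,0,0,0,0,-1]]]'|head -1; python3 pos.py; python3 -m handwheel '[[[0,0,3,0.3,0,0,-1],[0,0,0,0,0,0,-1]]]'|head -1; python3 pos.py
```

```text
time_s: 10.55
t 10.55 th 0.0066 z 120.03 y 139.5 q 9.5 fz -5.4
t 10.60 th 0.0066 z 120.05 y 139.5 q 9.6 fz -5.5
time_s: 10.9
t 10.90 th 0.0134 z 123.24 y 139.3 q 9.6 fz -5.5
t 10.95 th 0.0132 z 123.14 y 139.4 q 9.8 fz -5.8
```

```bash
cat > e.py <<'E'
from pos import *
s,th,y,q,pr=roller();print(s["time_s"],th,y);print([(int(60+i),int(p) if p==p else None) for i,p in enumerate(pr[:150])][30:150:2])
E
python3 e.py; python3 trk.py r3.png
```

```text
11.0 0.013116538554807641 139.50965756709502
[(90, 1), (92, 1), (94, 0), (96, 0), (98, 1), (100, 0), (102, 1), (104, 0), (106, 0), (108, 0), (110, 0), (112, 1), (114, 5), (116, 10), (118, 13), (120, 15), (122, 17), (124, 18), (126, 20), (128, 20), (130, 19), (132, 18), (134, 17), (136, 14), (138, 12), (140, 8), (142, -1), (144, -11), (146, None), (148, None), (150, None), (152, None), (154, None), (156, None), (158, -4), (160, 8), (162, 11), (164, 8), (166, 2), (168, 0), (170, 0), (172, 0), (174, 0), (176, 0), (178, 0), (180, 0), (182, 0), (184, 0), (186, 0), (188, 0), (190, 0), (192, 0), (194, 0), (196, 0), (198, 0), (200, 0), (202, 0), (204, 0), (206, 0), (208, 0)]
11.05 0.01308894149470717 [552.33482246 242.68878349 123.08997307]
```

View pics/r3.png

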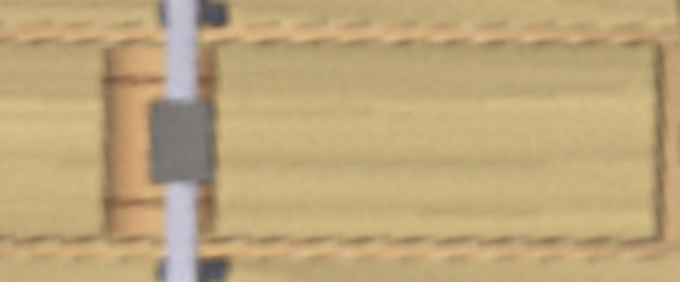

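The roller spans 105–215 (centre 140 mm), at rest and about 14 mm short of the mark on the hinge side; there is a small rolling-resistance dead band. I nudge it back.

```bash
python3 -m handwheel '[[[0,0,-6,-0.7,0.1,0,-1],[0,0,0,0,0,0,-1],[0,0,0,0,0,0,-1]]]'|head -1; python3 pos.py
```

```text
time_s: 11.48
t 11.47 th 0.0001 z 116.96 y 139.4 q 10.4 fz -6.1
t 11.53 th 0.0001 z 116.98 y 139.4 q 10.0 fz -5.6
```

```bash
python3 -m handwheel '[[[0,0,-2,-0.2,0,0,-1],[0,0,0,0,0,0,-1],[0,0,0,0,0,0,-1]]]'|head -1; python3 pos.py
```

```text
time_s: 11.95
t 11.95 th -0.0041 z 115.01 y 139.6 q 10.4 fz -5.5
t 12.00 th -0.0041 z 115.00 y 139.4 q 9.9 fz -5.4
```

```bash
python3 -m handwheel '[[[0,0,-2,-0.2,0,0,-1],[0,0,0,0,0,0,-1],[0,0,0,0,0,0,-1]]]'|head -1; python3 pos.py;  python3 -m handwheel '[[[0,0,-1.5,-0.2,0,0,-1],[0,0,0,0,0,0,-1]]]'|head -1; python3 pos.py
```

```text
time_s: 12.42
t 12.43 th -0.0083 z 112.99 y 139.4 q 9.6 fz -5.8
t 12.47 th -0.0083 z 113.00 y 139.5 q 9.5 fz -5.4
time_s: 12.78
t 12.78 th -0.0117 z 111.42 y 139.5 q 10.2 fz -5.4
t 12.82 th -0.0115 z 111.47 y 139.5 q 10.1 fz -5.4
```

The readings fit a true level at th=0 with rolling resistance of about 0.0155 rad, so I tilt to -0.022.

```bash
python3 -m handwheel '[[[0,0,-5,-0.6,0.1,0,-1],[0,0,0,0,0,0,-1],[0,0,0,0,0,0,-1],[0,0,0,0,0,0,-1]]]'|head -1; python3 pos.py
```

```text
time_s: 13.38
t 13.38 th -0.0223 z 106.41 y 144.7 q 10.5 fz -4.7
t 13.43 th -0.0223 z 106.41 y 145.9 q 10.3 fz -5.6
```

```bash
python3 -m handwheel '[[[0,0,0,0,0,0,-1],[0,0,10.5,1.3,-0.2,0,-1],[0,0,0,0,0,0,-1],[0,0,0,0,0,0,-1]]]'|head -1; python3 pos.py
```

```text
time_s: 13.98
t 13.97 th 0.0012 z 117.48 y 160.0 q 10.2 fz -5.2
t 14.03 th 0.0011 z 117.44 y 160.3 q 10.0 fz -6.7
```

```bash
Z='see rows'; python3 -m handwheel '[[[0,0,0,0,0,0,-1],[0,0,0,0,0,0,-1],[0,0,0,0,0,0,-1],[0,0,0,0,0,0,-1],[0,0,0,0,0,0,-1],[0,0,0,0,0,0,-1],[0,0,0,0,0,0,-1],[0,0,0,0,0,0,-1]]]'|head -1; python3 pos.py; python3 trk.py r4.png
```

```text
time_s: 15.08
t 15.07 th 0.0010 z 117.37 y 160.2 q 10.0 fz -6.1
t 15.12 th 0.0011 z 117.42 y 160.3 q 10.2 fz -5.7
15.175 0.0009505189353445492 [552.33727056 242.70984234 117.36931317]
```

View pics/r4.png

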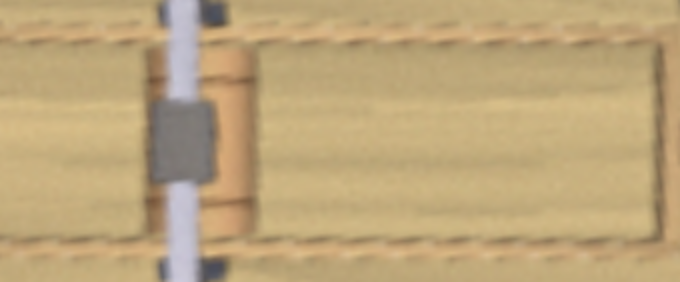

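The roller spans 148–257 (about 161 mm) and the head at (183,140) corrects to about 155.5 mm, so it is still and within about 6 mm. I hold.

```bash
python3 -m handwheel '[[[0,0,0,0,0,0,-1],[0,0,0,0,0,0,-1],[0,0,0,0,0,0,-1],[0,0,0,0,0,0,-1],[0,0,0,0,0,0,-1],[0,0,0,0,0,0,-1],[0,0,0,0,0,0,-1],[0,0,0,0,0,0,-1]]]'|head -1
python3 -m handwheel '[[[0,0,0,0,0,0,-1],[0,0,0,0,0,0,-1],[0,0,0,0,0,0,-1],[0,0,0,0,0,0,-1],[0,0,0,0,0,0,-1],[0,0,0,0,0,0,-1],[0,0,0,0,0,0,-1],[0,0,0,0,0,0,-1]]]'|head -1
python3 -m handwheel '[[[0,0,0,0,0,0,-1],[0,0,0,0,0,0,-1],[0,0,0,0,0,0,-1],[0,0,0,0,0,0,-1],[0,0,0,0,0,0,-1],[0,0,0,0,0,0,-1],[0,0,0,0,0,0,-1],[0,0,0,0,0,0,-1]]]'|head -1
python3 -m handwheel '[[[0,0,0,0,0,0,-1],[0,0,0,0,0,0,-1],[0,0,0,0,0,0,-1],[0,0,0,0,0,0,-1],[0,0,0,0,0,0,-1],[0,0,0,0,0,0,-1],[0,0,0,0,0,0,-1],[0,0,0,0,0,0,-1]]]'|head -1
python3 -m handwheel '[[[0,0,0,0,0,0,-1],[0,0,0,0,0,0,-1],[0,0,0,0,0,0,-1],[0,0,0,0,0,0,-1],[0,0,0,0,0,0,-1],[0,0,0,0,0,0,-1],[0,0,0,0,0,0,-1],[0,0,0,0,0,0,-1]]]'|head -1; python3 pos.py
```

```text
time_s: 16.23
time_s: 17.23
time_s: 18.23
time_s: 19.23
time_s: 20.23
t 20.23 th 0.0010 z 117.40 y 160.4 q 10.7 fz -6.1
t 20.27 th 0.0010 z 117.39 y 160.0 q 10.3 fz -5.0
```

```bash
python3 -m handwheel '[[[0,0,-7,-0.8,0.1,0,-1],[0,0,-7,-0.8,0.1,0,-1],[0,0,0,0,0,0,-1],[0,0,0,0,0,0,-1],[0,0,0,0,0,0,-1],[0,0,0,0,0,0,-1],[0,0,0,0,0,0,-1]]]'|head -1; python3 pos.py
```

```text
time_s: 21.2
t 21.20 th -0.0290 z 103.22 y 182.8 q 14.6 fz -6.5
t 21.25 th -0.0291 z 103.20 y 191.2 q 14.7 fz -5.5
```

```bash
python3 -m handwheel '[[[0,0,5,0.6,0,0,-1],[0,0,0,0,0,0,-1],[0,0,0,0,0,0,-1],[0,0,0,0,0,0,-1],[0,0,0,0,0,0,-1],[0,0,0,0,0,0,-1]]]'|head -1; python3 pos.py
```

```text
time_s: 22.05
t 22.05 th -0.0184 z 108.24 y 255.8 q 12.0 fz -5.8
t 22.10 th -0.0185 z 108.21 y 259.3 q 12.2 fz -6.1
```

```bash
python3 -m handwheel '[[[0,0,1,0.1,0,0,-1],[0,0,0,0,0,0,-1],[0,0,0,0,0,0,-1],[0,0,0,0,0,0,-1],[0,0,0,0,0,0,-1],[0,0,0,0,0,0,-1]]]'|head -1; python3 pos.py
```

```text
time_s: 22.9
t 22.90 th -0.0164 z 109.16 y 331.5 q 13.9 fz -5.6
t 22.95 th -0.0164 z 109.18 y 336.7 q 14.2 fz -6.2
```

v≈95 mm/s: brake a little before the board.

```bash
python3 -m handwheel '[[[0,0,3,0.3,0,0,-1],[0,0,0,0,0,0,-1],[0,0,0,0,0,0,-1],[0,0,0,0,0,0,-1]]]'|head -1; python3 pos.py
```

```text
time_s: 23.5
t 23.50 th -0.0101 z 112.18 y 364.3 q 13.8 fz -6.3
t 23.55 th -0.0101 z 112.17 y 364.3 q 13.6 fz -5.6
```

```bash
python3 -m handwheel '[[[0,-0.3,-6,-0.7,0.1,0,-1],[0,-0.3,-6,-0.7,0.1,0,-1],[-0.1,-0.4,-6,-0.7,0.1,0,-1],[-0.1,-0.4,-6,-0.7,0.1,0,-1],[-0.1,-0.4,-6,-0.7,0.1,0,-1],[0,-0.4,-5,-0.6,0.1,0,-1],[0,0,-3,-0.4,0,0,-1],[0,0,0,0,0,0,-1]]]'; python3 pos.py; python3 st.py
```

```text
time_s: 24.6
eef_pos: [552.0, 240.5, 73.9]
ee_rot: [-0.006, 0.747, 0.664, 0.002]
force: [-6.4, 2.0, -6.7]
grip_width: 0.27
grip_force: 51.1
t 24.60 th -0.0910 z 73.87 y 364.2 q 13.9 fz -6.7
t 24.65 th -0.0908 z 73.97 y 364.3 q 13.7 fz -7.1
24.7 [552.  240.5  74. ] yaw y -6.750191965935608 z [-0.004  0.012 -1.   ] [-6.6  2.7 -6.7]
```

```bash
python3 -m handwheel '[[[0,0,-2,-0.3,0,0,-1],[0,0,-1.5,-0.2,0,0,-1],[0,0,-1,0,0,0,-1],[0,0,-0.5,0,0,0,-1],[0,0,0,0,0,0,-1],[0,0,0,0,0,0,-1]]]'; python3 st.py
```

```text
time_s: 25.45
eef_pos: [552.0, 240.1, 69.7]
ee_rot: [-0.002, 0.748, 0.664, -0.001]
force: [-10.0, -1.8, -2.1]
grip_width: 0.272
grip_force: 51.8
25.45 [552.  240.1  69.7] yaw y -6.755001183724253 z [-0.004  0.002 -1.   ] [-10.   -1.8  -2.1]
```

Down on the rest, with the load off the wrist. I open and rise.

```bash
python3 -m handwheel '[[[0,0,-0.5,0,0,0,-1],[0,0,0,0,0,0,-1],[0,0,0,0,0,0,0],[0,0,0,0,0,0,1],[0,0,0,0,0,0,1],[0,0,0,0,0,0,1],[0,0,0,0,0,0,1],[0,0,0,0,0,0,1]]]'; python3 -m handwheel '[[[0,0,10,0,0,0,1],[0,0,20,0,0,0,1],[0,0,30,0,0,0,1],[0,0,40,0,0,0,1],[0,0,30,0,0,0,1],[0,0,0,0,0,0,1],[0,0,0,0,0,0,1]]]'; sed 's/^    th=.*/    th=-.1/' trk.py > trk2.py; sed 's/from trk/from trk2/' pos.py > pos2.py; python3 pos2.py
```

```text
time_s: 26.45
eef_pos: [552.1, 240.4, 67.8]
ee_rot: [-0.002, 0.747, 0.664, -0.001]
force: [-0.4, -0.3, -0.6]
grip_width: 0.998
grip_force: 0.0
time_s: 27.32
eef_pos: [551.7, 240.4, 197.1]
ee_rot: [-0.002, 0.747, 0.664, -0.001]
force: [-0.4, 0.0, -0.5]
grip_width: 1.0
grip_force: 0.0
t 27.32 th -0.1000 z 197.11 y 364.3 q 13.7 fz -0.5
t 27.38 th -0.1000 z 196.72 y 364.2 q 14.0 fz 0.3
```

```bash
python3 -c "
from rig import *
print(finish_job())"
```

```text
the job is handed in; nothing more can be done
None
```

I handed the job in; no verdict came back. By my measurements the roller stood still about 6 mm from the gauge mark for over 6 s, then rolled back against the handle-end board at under about 0.1 m/s, and I set the chute down on its rest and let go of the handle.

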